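# Check the air tank's pressure with a pencil gauge

## Robot

A 6-joint arm with a two-finger parallel gripper is mounted at the origin on a cart in front of the work surface, level with it; the furniture and walls round the work are solid. World frame = base frame: x ahead of the robot, y to its left, z up, the work surface at z = 0. Lengths are in m, angles in degrees, forces in N, time in s.
With the tool pointing down it reaches from about 0.3 to 0.75 m from the base axis. Payload 8.5 kg.
Tool frame: the origin (TCP) lies between the finger pads; the fingertips stand 17 mm ahead of it and the grasp point (between the pads) lies 2 mm behind it; z points along the fingers, y is the direction in which the jaws open and shut (so a half turn about z gives the same grasp; the last joint's range is limited). The gripper opens to 85 mm and grips with 20 to 120 N. Pads are 22 mm wide; open, the fingers measure 114 mm over their backs; the gripper's body (76 mm by 85 mm) begins 54 mm behind the grasp point. The pads swing forward as they close: fully open they stand 13 mm farther back than shut.
Start: joints at [64.498, 21.807, 74.336, -0, 83.858, -12.336], TCP at [0.125, 0.536, 0.248] pointing down, gripper open.
Joint ranges: [-178.18, 178.18], [-50.72, 133.34], [12.68, 142.11], [-81.47, 261.47], [9.98, 163.14], [-165.26, 165.26]. Speed limits (degrees/s): [136.94, 136.94, 180, 180, 180, 180].

## Interface

Orientations are given as a 3x3 rotation matrix whose columns are the frame's x, y, z axes.
In Python, from rig import readout, eyes, env gives the robot as it stands.
- The arm moves only by the tool arm_command, never from a script. Its argument "rows" is text: rows parted by semicolons, each of 7 numbers parted by spaces: the closure, from 0 (fully open) to 1 (shut), then the shift along the tool's x, y, z in mm, then the turn, a rotation vector about the tool's x, y, z in degrees. In form: grip dx dy dz rx ry rz; .... A call has 1 to 5 rows; each row shifts and turns the commanded pose from where the row before left it, along the tool's axes as they then stand; what a row does not reach is not made up. A row lasts 1/12 s, in which the tool goes at most 41.7 mm and 7.16 degrees, less where a joint would pass 70% of its speed; a pose out of reach is approached as far as the arm can. A call with a gripper value outside its range is refused whole. The fingers move at their own pace and stop on an object; "squeeze" is the grip in N (left out, the last holds). Time passes only in rows, so rows that do not move let the fingers close. It gives the time, the measured TCP pose, the force and the opening at its end, in the units of the state.
- readout.observe(): the state, without advancing time (a new reading comes with each control period).
- eyes.get_image(name): name is "scene" or "top"; returns the picture (400x640x3 uint8, red, green, blue); there is no depth.
- eyes.camera_model(name): a dict with "mtx" (3x3 intrinsics, pixels), "view" (4x4, takes a point from world to camera coordinates). Camera axes: x right, y up, looking along -z (the intrinsics and any distortion apply to the point x, -y, -z); pixel columns grow to the right and rows downward; lengths in m; the calibration is good to about 2 mm. A picture is of the moment at which its call begins. camera_model takes no time and is no camera call.
- env.close_job(): hands the job in, once; it reports no verdict.
The state is a dict: "time_s": time; "q": joint angles; "qvel": joint speeds; "joint_efforts": joint torques, N m; "position": TCP position; "tool_rot": TCP orientation; "ft_force": force on the tool from outside, world axes, zero at the start; "wrist_torque": the same for the moment, N m; "grip_width": finger opening in m.
Only numpy, scipy, OpenCV 4.12 (cv2) and the standard library are available. Lean on these libraries where they do the work, as an engineer would, in place of code of your own. Each camera call takes 0.05 s, during which the arm holds its last target. There are 200 camera calls.

## Task

Take the pencil pressure gauge from its wooden block and press its brass mouth squarely onto the valve on top of the air tank, fully home until it sits on the black rubber washer and the rod has been pushed out, but never press on the tank with more than 20 N. Then stand the gauge back upright in the pocket of its block with the rod still out so that the reading can be seen; do not touch the rod, and leave the amber jar and the whetstone where they are.

Things in the scene. Friction and masses are not known exactly. Their poses are not given: they have to be found in the camera images.
- gauge: pencil gauge, round tool 87 mm high, 133 g (may vary by 30 percent). Origin: centre of its open lower mouth; z up its axis. From the bottom: flared brass chuck (outer diameter 31 mm at the mouth, 24 mm from 9 to 14 mm up; bore about 22 mm at the mouth, 14 mm from 7 mm up), then an aluminium barrel 22 mm in diameter up to 82 mm. The rod comes out of the barrel's top
- gauge_grip (a point): point on the gauge's axis 72 mm above its mouth, in the upper barrel: a good height for the centre of the pads, from above, any yaw, 40 to 60 N. Leave 36 mm free above this point between the fingers for the rod
- gauge_seal (a point): centre of the rubber seal inside the chuck, 14 mm above the gauge's mouth; this sits on the end of the valve's tube
- gauge_rod: the gauge's sliding rod: white, 7 mm in diameter, with a red end 9 mm wide and 4 mm high above the barrel. Its origin coincides with the gauge's origin at the start (rod in) and lies above it along the gauge's z by as much as the rod is out. Air pushes it out 8 to 18 mm depending on the tank's hidden pressure; friction (0.4 N) then keeps it there
- air_tank: small cream air tank, a lying cylinder 84 mm in diameter and 168 mm long along its y axis, on two dark saddles, fixed to the bench. Origin on the bench under its middle; z up. Top of the cylinder 98 mm up; the valve stands upright on top in the middle
- valve (a point): on the valve's upright axis, at the top of the steel boss (34 mm in diameter) on the tank, 102 mm above the bench. Above it the brass stem carries a black rubber washer (28 mm in diameter, 6 mm thick), its top 18 mm above this point, and a brass tube (11 mm in diameter) ending 50 mm above it: both give or take 8 mm, as the valve is screwed in more or less; not measured
- valve_core (a joint): how far the valve's sprung brass tube is pressed in, m: 0 free; 0.017 to 0.018 when the gauge's mouth lands on the rubber washer, which is home. It pushes back with 3 N at first and 9 to 10 N just before the washer; the washer then gives only 1 mm for every 7 N. More than 20 N harms the valve. The rod rises over the last part of the stroke
- washer (a joint): how far the valve's rubber washer is squeezed, m: 0 free; a few tenths of a millimetre is plenty; at 0.0014 the whole push on the valve (tube and washer) is over 20 N, which is too much
- stand: the gauge's block of light wood, 90 x 90 x 40 mm, fixed to the bench; origin under its centre
- pocket (a point): centre of the floor of the block's square pocket (36 x 36 mm along the block's sides, 25 mm deep, 2 mm bevel at its mouth); floor 15 mm above the bench, mouth 40 mm above it. The gauge stands in it upright with its mouth on this floor
- rosin_jar: bystander: amber glass jar with black lid, 58 mm in diameter, 76 mm high; origin under its centre
- whetstone: bystander: grey oilstone, 50 x 150 x 25 mm; origin under its centre
Mind the look-alikes: they are no part of the job. Leave any purple look-alike of the gauge alone. There is more than one size of the stand; the job needs the larger.

How it is judged (in metres and radians):
On the way, in this order (a step that is already met when the one before it is completed fails the run):
1. the gauge is lifted out of its pocket (z of gauge in the frame of pocket above 0.03 m), for 0.1 s.
2. the gauge sits squarely on the valve, pressed home on the washer, and the rod is pushed out (value of joint valve_core above 0.0172 m and z of gauge_rod in the frame of gauge above 0.0065 m and horizontal distance between gauge and valve below 0.006 m and angle between gauge's own z axis and vertical below 0.15 rad), for 0.3 s.
At the end, for the whole second after the job is handed in: the gauge stands at rest and upright (within 0.1 rad) on the floor of its pocket (within 4 mm of the floor and 6 mm of the centre), let go, with its rod still more than 6 mm out (horizontal distance between gauge and pocket below 0.006 m and z of gauge in the frame of pocket below 0.004 m and angle between gauge's own z axis and vertical below 0.1 rad and linear speed of gauge below 0.02 m/s and z of gauge_rod in the frame of gauge above 0.006 m); the robot touches nothing.
It fails at once if the gauge is pressed on the valve or the tank with more than 20 N (the washer squeezed by more than 1.4 mm) (value of joint washer above 0.0014 m or contact force between gauge and air_tank above 20 N).
It fails at once if the fingers or the arm touch the rod (contact force between gauge_rod and the fingers above 0.3 N or contact force between gauge_rod and the arm above 0.3 N).
It fails at once if the jar or the whetstone is shifted by more than 25 mm (distance of any of rosin_jar, whetstone from where it was at the start of the episode above 0.025 m).
It also fails if it takes over 59 s, if anything falls off the work surface, if the arm or the gripper's body presses on something with over 40 N, if the wrist force passes 120 N, or if a joint passes its speed limit or range.

## Working session

There is one attempt and no reset: what is moved stays moved. The work goes in short steps, Python scripts to look and compute and a tool call to move; the robot and the scene stay as the last step left them, time stands still between calls to the robot, and variables do not carry over. Pictures are saved under pics/ and viewed, about 8 in all and at most 12, crops included, and the job is handed in when it is done.

Besides the shell and the picture viewer there is one more tool, called after ">>>" by a JSON object that holds its "method" and its "body". arm_command: Moves the arm, as the interface text tells. Its arguments: {"type":"object","properties":{"rows":{"type":"string"},"squeeze":{"type":"number"}},"required":["rows"]}

```bash
mkdir -p pics; cat > h.py <<'E'
import numpy as np, cv2
from rig import readout, eyes, env
def shot(n,f):
    im=eyes.get_image(n); cv2.imwrite('pics/'+f,im[:,:,::-1]); return im
def ray(n,u,v):
    c=eyes.camera_model(n); K=np.array(c['mtx']); V=np.array(c['view'])
    p=np.linalg.solve(K,[u,v,1.]); d=V[:3,:3].T@np.array([p[0],-p[1],-p[2]]); o=-V[:3,:3].T@V[:3,3]
    return o,d
def atz(n,u,v,z):
    o,d=ray(n,u,v); return o+d*(z-o[2])/d[2]
def proj(n,P):
    c=eyes.camera_model(n); V=np.array(c['view']); p=V[:3,:3]@np.array(P)+V[:3,3]
    q=np.array(c['mtx'])@[p[0],-p[1],-p[2]]; return q[:2]/q[2]
def tri(*obs):
    A=0;b=0
    for n,u,v in obs:
        o,d=ray(n,u,v); d/=np.linalg.norm(d); M=np.eye(3)-np.outer(d,d); A=A+M; b=b+M@o
    return np.linalg.solve(A,b)
E
python3 - <<'E'
from h import *
np.set_printoptions(precision=4,suppress=True)
shot('scene','s0.png');shot('top','t0.png')
for n in('scene','top'):
    c=eyes.camera_model(n);print({k:(np.array(v) if k in('mtx','view') else v) for k,v in c.items()});print(ray(n,320,200))
print(readout.observe())
E
```

```text
{'mtx': array([[476.7915,   0.    , 317.7845],
       [  0.    , 476.7915, 203.6293],
       [  0.    ,   0.    ,   1.    ]]), 'view': array([[ 0.6759, -0.7367, -0.0198, -0.4133],
       [ 0.3905,  0.3352,  0.8574, -0.3404],
       [-0.625 , -0.5873,  0.5142, -0.7135],
       [ 0.    ,  0.    ,  0.    ,  1.    ]])}
(array([-0.0336, -0.6094,  0.6505]), array([ 0.6311,  0.5864, -0.5078]))
{'mtx': array([[412.9005,   0.    , 325.997 ],
       [  0.    , 412.9005, 198.9783],
       [  0.    ,   0.    ,   1.    ]]), 'view': array([[-0.0195, -0.9998,  0.0088, -0.0127],
       [ 0.9974, -0.0189,  0.0701, -0.6117],
       [-0.0699,  0.0102,  0.9975, -0.9677],
       [ 0.    ,  0.    ,  0.    ,  1.    ]])}
(array([ 0.5421, -0.0145,  1.0083]), array([ 0.0678,  0.0044, -0.9978]))
{'time_s': 0.1, 'q': array([ 64.4977,  21.8363,  74.3791,   0.0008,  83.8585, -12.3354]), 'qvel': array([ 0.085 , -0.1215, -0.1756,  0.0104,  0.1152,  0.0452]), 'joint_efforts': array([  0.0039, -44.9221, -23.1659,  -0.0001,   0.0036,   0.    ]), 'position': array([0.1252, 0.5353, 0.2478]), 'tool_rot': array([[-0.9737,  0.2278, -0.0006],
       [ 0.2278,  0.9737, -0.0012],
       [ 0.0003, -0.0013, -1.    ]]), 'ft_force': array([ 0.2877,  0.3729, -0.3709]), 'wrist_torque': array([ 0.0087, -0.0325, -0.0099]), 'grip_width': 0.08558679201832929}
```

View pics/s0.png

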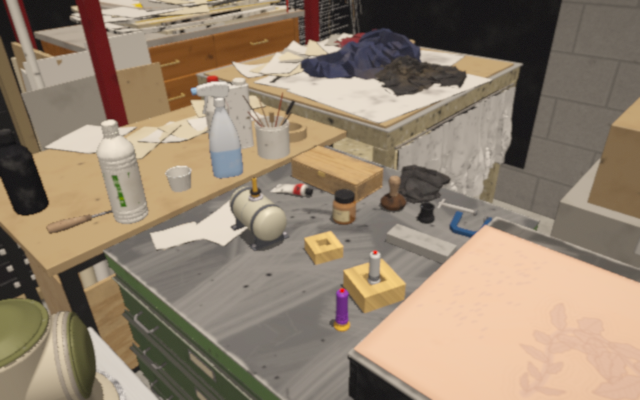

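View pics/t0.png

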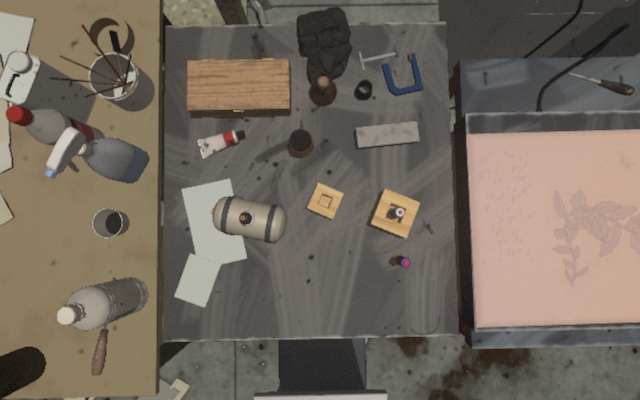

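The scene view shows the gauge in the larger block at about (375,265), the purple look-alike at (342,308), the small block at (323,247) and the valve at (255,185). The top view shows the gauge at (399,212) and the valve at (246,217). I'll take one zoomed composite of both.

```bash
python3 - <<'E'
from h import *
s=cv2.imread('pics/s0.png');t=cv2.imread('pics/t0.png')
def c(im,x,y,w,h,k=5): return cv2.resize(im[y:y+h,x:x+w],None,fx=k,fy=k,interpolation=cv2.INTER_CUBIC)
# each 80x60 -> 400x300
cv2.imwrite('pics/c0.png',np.vstack([np.hstack([c(s,335,247,80,60),c(s,220,170,80,60)]),np.hstack([c(t,356,184,80,60),c(t,206,187,80,60)])]))
E
```

```text
(no output)
```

View pics/c0.png

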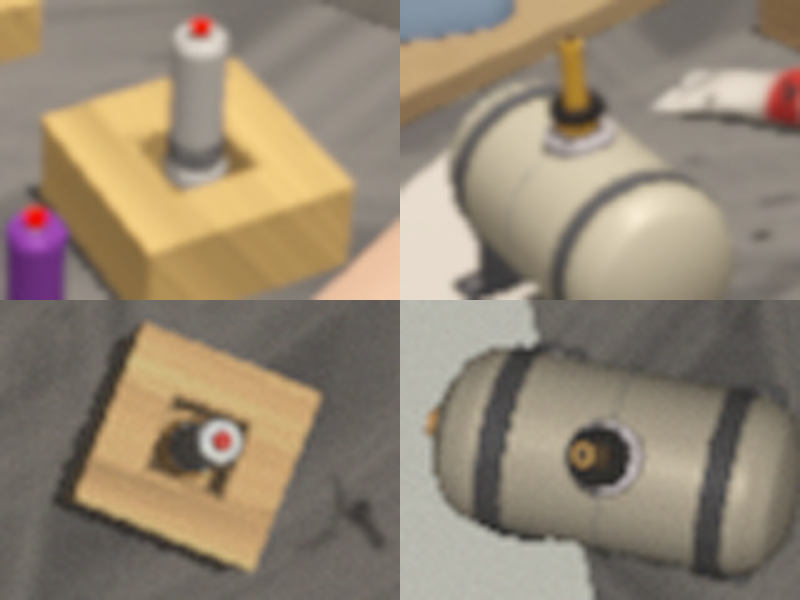

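The zoom gives these crop positions:
- Gauge's red end: (201,26) in scene and (222,140) in top.
- Valve tube end: (171,41) in scene and (183,155) in top.
- The block's corners are clear in both views.

```bash
python3 - <<'E'
from h import *
np.set_printoptions(precision=4,suppress=True)
f=lambda ox,oy,x,y:(ox+x/5-.4,oy+y/5-.4)
S1=lambda x,y:('scene',*f(335,247,x,y));S2=lambda x,y:('scene',*f(220,170,x,y))
T1=lambda x,y:('top',*f(356,184,x,y));T2=lambda x,y:('top',*f(206,187,x,y))
def show(nm,a,b):
    P=tri(a,b);print(nm,P,'res',proj(a[0],P)-a[1:],proj(b[0],P)-b[1:])
show('gauge top',S1(201,24),T1(222,140))
print('at z .101',atz(*T1(222,140),.1015),atz(*S1(201,24),.1015))
show('tube end',S2(171,41),T2(183,155))
show('purple?',('scene',342.3,290),('top',405,261))
for nm,F,c in(('top',T1,[(147,22),(320,97),(252,272),(75,198)]),('scene',S1,[(42,118),(233,60),(354,184),(148,255)])):
    C=np.array([atz(*F(*p),.04) for p in c]);print(nm,C[:,:2].tolist(),C.mean(0),[np.linalg.norm(C[i]-C[i-1]) for i in range(4)],np.degrees(np.arctan2(*(C[1]-C[0])[[1,0]])))
# boss centre on both at z=.102
print('boss',atz(*S2(178,134),.102),atz(*T2(205,155),.102))
P=tri(S2(171,41),T2(183,155))
for h in(.102,.112,.12,.128,.152,.16): print(h,[ (proj('scene',[P[0],P[1],h])-[220,170]+.4)*5+[400,0],(proj('top',[P[0],P[1],h])-[206,187]+.4)*5+[400,300]])
E
```

```text
gauge top [ 0.5744 -0.1855  0.1016] res [ 0.3082 -0.0435] [-0.1995  0.1828]
at z .101 [ 0.5748 -0.186   0.1015] [ 0.574  -0.1851  0.1015]
tube end [0.5669 0.1518 0.1478] res [0.053  0.0014] [-0.0387  0.0433]
purple? [ 0.4649 -0.1965  0.0835] res [ 0.3225 -0.031 ] [-0.1833  0.1818]
top [[0.6333306662461653, -0.1639493986481005], [0.5963557157144144, -0.24444632970958818], [0.5149734153377358, -0.20966169543632313], [0.5511394701586447, -0.12771423372261304]] [ 0.5739 -0.1864  0.04  ] [np.float64(0.08982416095613992), np.float64(0.08858274593363727), np.float64(0.08850451737693815), np.float64(0.08957326611567189)] -114.67091180417503
scene [[0.5493009193107364, -0.12715478556645476], [0.6306695423546348, -0.16250366103973413], [0.5977777230764045, -0.24394359650145991], [0.5134096108064722, -0.20881752646848134]] [ 0.5728 -0.1856  0.04  ] [np.float64(0.08920195781360292), np.float64(0.08871525130035668), np.float64(0.08783128635880168), np.float64(0.09138828789267049)] -23.481515885553897
boss [0.5629 0.1487 0.102 ] [0.5681 0.151  0.102 ]
0.102 [array([580.0479, 128.5784]), array([603.0794, 457.8364])]
0.112 [array([578.1635, 109.7899]), array([598.8325, 457.2876])]
0.12 [array([576.6433,  94.632 ]), array([595.3662, 456.8397])]
0.128 [array([575.1116,  79.3599]), array([591.8368, 456.3836])]
0.152 [array([570.4464,  32.8447]), array([580.853 , 454.9643])]
0.16 [array([568.8676,  17.1022]), array([577.0537, 454.4733])]
```

```bash
python3 - <<'E'
from h import *
np.set_printoptions(precision=3,suppress=True)
print('white bottle top',tri(('scene',109,126),('top',65,316)))
print('spray',tri(('scene',200,90),('top',52,172)))
print('jar',tri(('scene',344,194),('top',299,139)))
print('tcp px',proj('top',readout.observe()['position']),proj('scene',readout.observe()['position']))
E
```

```text
white bottle top [0.395 0.449 0.25 ]
spray [0.656 0.464 0.268]
jar [0.747 0.035 0.07 ]
tcp px [ 13.304 472.509] [-36.875 154.747]
```

>>> {"method": "arm_command", "body": {"rows": "0 0 0 0 0 0 -6.6; 0 0 0 0 0 0 -6.57; 0 0 0 0 0 0 0"}}

```text
time_s: 0.35
position: [0.1252, 0.5354, 0.248]
tool_rot: [[-1.0, -0.004, -0.0], [-0.004, 1.0, -0.001], [0.0, -0.001, -1.0]]
ft_force: [0.2, 0.6, 0.8]
grip_width: 0.0854
```

>>> {"method": "arm_command", "body": {"rows": "0 -14 -32 0 0 0 0; 0 -14 -32 0 0 0 0; 0 -14 -32 0 0 0 0; 0 -14 -32 0 0 0 0; 0 -14 -32 0 0 0 0"}}

```text
time_s: 0.77
position: [0.1954, 0.374, 0.2481]
tool_rot: [[-1.0, 0.003, -0.0], [0.003, 1.0, -0.0], [0.0, -0.0, -1.0]]
ft_force: [0.9, 0.1, -0.8]
grip_width: 0.0855
```

>>> {"method": "arm_command", "body": {"rows": "0 -14 -32 0 0 0 0; 0 -14 -32 0 0 0 0; 0 -14 -32 0 0 0 0; 0 -14 -32 0 0 0 0; 0 -22 -29 0 0 0 0"}}

```text
time_s: 1.18
position: [0.2725, 0.2169, 0.2484]
tool_rot: [[-1.0, 0.003, -0.0], [0.003, 1.0, 0.0], [0.0, 0.0, -1.0]]
ft_force: [0.7, 1.0, 0.0]
grip_width: 0.0856
```

>>> {"method": "arm_command", "body": {"rows": "0 -22 -29 0 0 0 0; 0 -22 -29 0 0 0 0; 0 -22 -29 0 0 0 0; 0 -22 -29 0 0 0 0; 0 -22 -29 0 0 0 0"}}

```text
time_s: 1.6
position: [0.3839, 0.0717, 0.2484]
tool_rot: [[-1.0, 0.004, 0.0], [0.004, 1.0, 0.0], [-0.0, 0.0, -1.0]]
ft_force: [0.5, 0.3, 0.7]
grip_width: 0.0854
```

>>> {"method": "arm_command", "body": {"rows": "0 -22 -29 0 0 0 0; 0 -22 -29 0 0 0 0; 0 -22 -29 0 0 0 0; 0 -22 -29 0 0 0 0; 0 -22 -29 0 0 0 0"}}

```text
time_s: 2.02
position: [0.494, -0.0732, 0.2481]
tool_rot: [[-1.0, 0.004, -0.0], [0.004, 1.0, 0.0], [0.0, 0.0, -1.0]]
ft_force: [0.6, 0.4, -0.3]
grip_width: 0.0853
```

>>> {"method": "arm_command", "body": {"rows": "0 -22 -29 0 0 0 0; 0 -22 -29 0 0 0 0; 0 -22 -29 0 0 0 0; 0 0 0 0 0 0 0; 0 0 0 0 0 0 0"}}

```text
time_s: 2.43
position: [0.5596, -0.1596, 0.2472]
tool_rot: [[-1.0, 0.005, -0.002], [0.005, 1.0, 0.001], [0.002, 0.001, -1.0]]
ft_force: [0.3, 0.5, 1.0]
grip_width: 0.0857
```

>>> {"method": "arm_command", "body": {"rows": "0 -14 -26 0 0 0 0; 0 0 0 30 0 0 0; 0 0 0 30 0 0 0; 0 0 0 0 0 0 0; 0 0 0 0 0 0 0"}}

```text
time_s: 2.85
position: [0.5726, -0.1834, 0.1881]
tool_rot: [[-1.0, 0.001, -0.002], [0.001, 1.0, 0.001], [0.002, 0.001, -1.0]]
ft_force: [-0.9, -0.3, 0.7]
grip_width: 0.0854
```

```bash
python3 - <<'E'
from h import *
im=shot('scene','s1.png'); print(readout.observe()['position'])
cv2.imwrite('pics/c1.png',cv2.resize(im[170:320,280:440,::-1],None,fx=4,fy=4,interpolation=cv2.INTER_CUBIC))
E
```

```text
[ 0.57340577 -0.18381613  0.18976022]
```

View pics/c1.png

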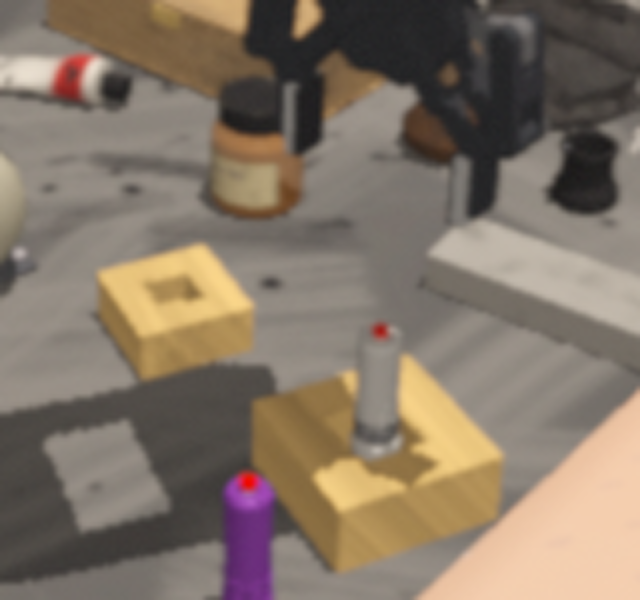

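The crop shows the open fingers at (300,115) and (465,190), centred over the gauge at (380,330), with the jar and whetstone well clear. Descending.

>>> {"method": "arm_command", "body": {"rows": "0 -0.5 -2 30 0 0 0; 0 0 0 30 0 0 0; 0 0 0 30 0 0 0; 0 0 0 15 0 0 0; 0 0 0 0 0 0 0"}}

```text
time_s: 3.32
position: [0.5733, -0.1858, 0.0823]
tool_rot: [[-1.0, 0.0, -0.002], [0.0, 1.0, 0.001], [0.002, 0.001, -1.0]]
ft_force: [0.8, 0.3, -0.7]
grip_width: 0.0855
```

>>> {"method": "arm_command", "body": {"rows": "0 0 0 0 0 0 0; 0 0 0 0 0 0 0"}}

```text
time_s: 3.48
position: [0.575, -0.1868, 0.086]
tool_rot: [[-1.0, -0.0, 0.004], [-0.0, 1.0, -0.002], [-0.004, -0.002, -1.0]]
ft_force: [0.5, -0.2, 0.4]
grip_width: 0.0855
```

>>> {"method": "arm_command", "body": {"rows": "0.5 0 0 0 0 0 0; 0.6 0 0 0 0 0 0; 0.7 0 0 0 0 0 0; 0.8 0 0 0 0 0 0; 1 0 0 0 0 0 0", "squeeze": 50}}

```text
time_s: 3.9
position: [0.5739, -0.1865, 0.0836]
tool_rot: [[-1.0, 0.0, 0.0], [0.0, 1.0, -0.0], [-0.0, -0.0, -1.0]]
ft_force: [-0.2, 2.8, 1.9]
grip_width: 0.0255
```

>>> {"method": "arm_command", "body": {"rows": "1 0 0 0 0 0 0; 1 0 0 0 0 0 0; 1 0 0 0 0 0 0; 1 0 0 0 0 0 0; 1 0 0 0 0 0 0"}}

```text
time_s: 4.32
position: [0.5739, -0.1866, 0.0835]
tool_rot: [[-1.0, 0.0, 0.0], [0.0, 1.0, -0.0], [-0.0, -0.0, -1.0]]
ft_force: [-1.4, -1.7, 2.5]
grip_width: 0.0206
```

>>> {"method": "arm_command", "body": {"rows": "1 0 0 -10 0 0 0; 1 0 0 -30 0 0 0; 1 0 0 -35 0 0 0; 1 0 0 -35 0 0 0; 1 0 0 -35 0 0 0"}}

```text
time_s: 4.73
position: [0.5733, -0.186, 0.2302]
tool_rot: [[-1.0, -0.0, -0.001], [-0.0, 1.0, 0.001], [0.001, 0.001, -1.0]]
ft_force: [1.0, -0.2, -1.2]
grip_width: 0.0206
```

>>> {"method": "arm_command", "body": {"rows": "1 0 0 -20 0 0 0; 1 0 0 0 0 0 0; 1 0 0 0 0 0 0; 1 0 0 0 0 0 0"}}

```text
time_s: 5.07
position: [0.5732, -0.1861, 0.2468]
tool_rot: [[-1.0, -0.0, -0.003], [-0.0, 1.0, 0.002], [0.003, 0.002, -1.0]]
ft_force: [-0.5, -0.3, -1.5]
grip_width: 0.0209
```

```bash
python3 - <<'E'
from h import *
im=shot('scene','s2.png'); s=readout.observe();print(s['position'],s['ft_force'],s['grip_width'])
cv2.imwrite('pics/c2.png',cv2.resize(im[120:270,300:440,::-1],None,fx=4,fy=4,interpolation=cv2.INTER_CUBIC))
p=s['position'];a=np.array([p[0],p[1],p[2]-.0685]);print([(proj('scene',a+[0,0,h])-[300,120])*4 for h in(0,.0115,.082,.087)])
E
```

```text
[ 0.57322972 -0.18607307  0.24647751] [-0.12801217 -0.48360915 -1.35819235] 0.02079915056473375
[array([306.95955154, 392.21214379]), array([308.06842195, 370.86653016]), array([315.21211084, 233.35143215]), array([315.74256097, 223.14033489])]
```

View pics/c2.png

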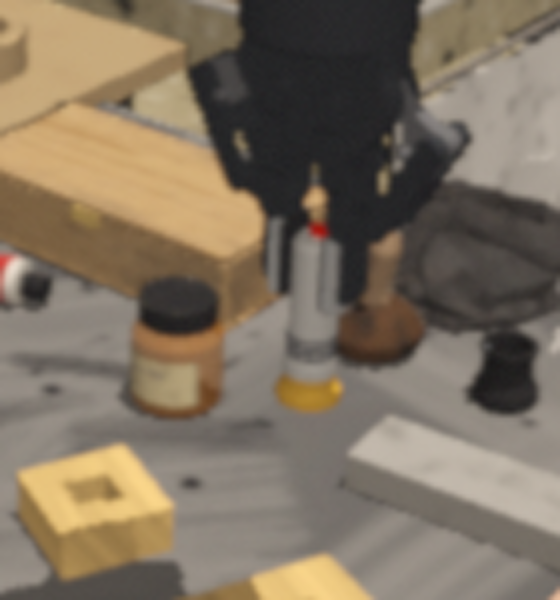

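The crop shows the gauge held upright: rod end at (318,228) and mouth at (308,395), about 1 mm from where I predicted. Moving over to the valve.

>>> {"method": "arm_command", "body": {"rows": "1 0 20 0 0 0 0; 1 0 36 0 0 0 0; 1 0 36 0 0 0 0; 1 0 36 0 0 0 0; 1 0 36 0 0 0 0"}}

```text
time_s: 5.53
position: [0.5731, -0.0208, 0.2466]
tool_rot: [[-1.0, 0.001, -0.003], [0.001, 1.0, 0.001], [0.003, 0.001, -1.0]]
ft_force: [0.9, 1.1, -1.1]
grip_width: 0.0205
```

>>> {"method": "arm_command", "body": {"rows": "1 0 36 0 0 0 0; 1 0 36 0 0 0 0; 1 0 36 0 0 0 0; 1 2 36 0 0 0 0; 1 4 20 0 0 0 0"}}

```text
time_s: 5.95
position: [0.5669, 0.145, 0.2465]
tool_rot: [[-1.0, -0.002, -0.003], [-0.002, 1.0, 0.001], [0.003, 0.001, -1.0]]
ft_force: [-0.7, 0.0, -1.1]
grip_width: 0.0206
```

>>> {"method": "arm_command", "body": {"rows": "1 0 10 0 0 0 0; 1 0 0 0 0 0 0; 1 0 0 0 0 0 0; 1 0 0 0 0 0 0"}}

```text
time_s: 6.28
position: [0.5681, 0.1502, 0.2478]
tool_rot: [[-1.0, 0.001, -0.001], [0.001, 1.0, -0.0], [0.001, -0.0, -1.0]]
ft_force: [-0.7, -1.1, -0.9]
grip_width: 0.0205
```

```bash
python3 - <<'E'
from h import *
im=shot('scene','s3.png'); s=readout.observe();print(s['position'],s['ft_force'],s['tool_rot'])
cv2.imwrite('pics/c3.png',cv2.resize(im[100:250,190:320,::-1],None,fx=4,fy=4,interpolation=cv2.INTER_CUBIC))
p=s['position'];a=np.array([p[0],p[1],p[2]-.0685]);print([(proj('scene',a+[0,0,h])-[190,100])*4+1.5 for h in(0,.0115,.082,.087)])
print([(proj('scene',[.567,.1515,h])-[190,100])*4+1.5 for h in(.148,)])
E
```

```text
[0.56807777 0.15007947 0.24795388] [-0.92913349 -0.60571157 -0.82717897] [[-9.99998222e-01  1.75344868e-03 -6.93316885e-04]
 [ 1.75371254e-03  9.99998390e-01 -3.80148176e-04]
 [ 6.92649198e-04 -3.81363378e-04 -9.99999687e-01]]
[array([255.58636426, 262.6983247 ]), array([253.73918211, 244.07505016]), array([241.94808001, 125.1972604 ]), array([241.07999368, 116.44522145])]
[array([257.44052001, 312.51193926])]
```

View pics/c3.png

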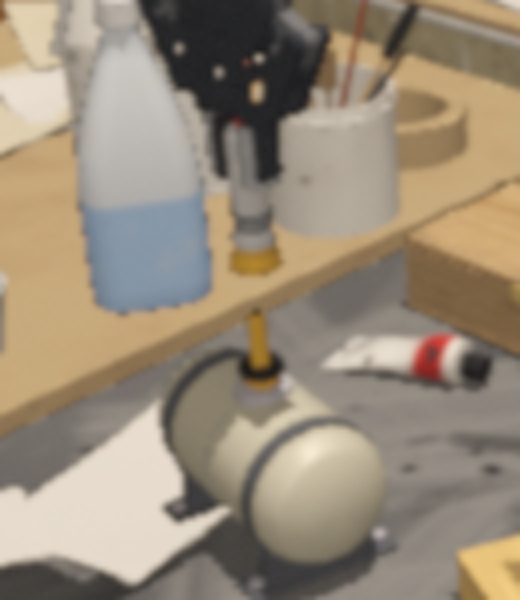

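The crop shows the gauge mouth at (254,266), directly above the tube end at (257,315), within about 1 mm. I'll trim the position and descend.

>>> {"method": "arm_command", "body": {"rows": "1 0.8 1.2 5 0 0 0; 1 0 0 12 0 0 0; 1 0 0 12 0 0 0; 1 0 0 5 0 0 0; 1 0 0 0 0 0 0"}}

```text
time_s: 6.75
position: [0.5666, 0.1521, 0.2129]
tool_rot: [[-1.0, 0.001, -0.003], [0.001, 1.0, -0.0], [0.003, -0.0, -1.0]]
ft_force: [0.4, -0.5, -1.7]
grip_width: 0.0207
```

>>> {"method": "arm_command", "body": {"rows": "1 0 0 2 0 0 0; 1 0 0 2 0 0 0; 1 0 0 2 0 0 0; 1 0 0 0 0 0 0; 1 0 0 0 0 0 0"}}

```text
time_s: 7.17
position: [0.567, 0.1528, 0.2085]
tool_rot: [[-1.0, -0.0, 0.0], [-0.0, 1.0, 0.0], [-0.0, 0.0, -1.0]]
ft_force: [-0.0, 0.7, -0.8]
grip_width: 0.0204
```

>>> {"method": "arm_command", "body": {"rows": "1 0 -1 1 0 0 0; 1 0 0 1 0 0 0; 1 0 0 1 0 0 0; 1 0 0 1 0 0 0; 1 0 0 0 0 0 0"}}

```text
time_s: 7.58
position: [0.5669, 0.1517, 0.2041]
tool_rot: [[-1.0, -0.0, -0.0], [-0.0, 1.0, -0.0], [0.0, -0.0, -1.0]]
ft_force: [-0.1, 0.2, -2.1]
grip_width: 0.0206
```

>>> {"method": "arm_command", "body": {"rows": "1 0 0 1 0 0 0; 1 0 0 1 0 0 0; 1 0 0 1 0 0 0; 1 0 0 1 0 0 0; 1 0 0 0 0 0 0"}}

```text
time_s: 8.0
position: [0.5671, 0.1518, 0.2005]
tool_rot: [[-1.0, -0.0, 0.0], [-0.0, 1.0, 0.0], [-0.0, 0.0, -1.0]]
ft_force: [-0.3, -0.5, 1.9]
grip_width: 0.0207
```

>>> {"method": "arm_command", "body": {"rows": "1 0 0 1 0 0 0; 1 0 0 1 0 0 0; 1 0 0 1 0 0 0; 1 0 0 1 0 0 0; 1 0 0 0 0 0 0"}}

```text
time_s: 8.42
position: [0.5671, 0.1518, 0.1963]
tool_rot: [[-1.0, -0.0, 0.0], [-0.0, 1.0, 0.0], [-0.0, 0.0, -1.0]]
ft_force: [-0.2, -0.6, 3.2]
grip_width: 0.0212
```

>>> {"method": "arm_command", "body": {"rows": "1 0 0 1 0 0 0; 1 0 0 1 0 0 0; 1 0 0 1 0 0 0; 1 0 0 1 0 0 0; 1 0 0 0 0 0 0"}}

```text
time_s: 8.83
position: [0.5671, 0.1518, 0.1923]
tool_rot: [[-1.0, -0.0, 0.0], [-0.0, 1.0, 0.0], [-0.0, 0.0, -1.0]]
ft_force: [-0.1, -0.5, 5.3]
grip_width: 0.0203
```

>>> {"method": "arm_command", "body": {"rows": "1 0 0 1 0 0 0; 1 0 0 1 0 0 0; 1 0 0 1 0 0 0; 1 0 0 1 0 0 0; 1 0 0 0 0 0 0"}}

```text
time_s: 9.25
position: [0.5671, 0.1518, 0.1885]
tool_rot: [[-1.0, -0.0, 0.001], [-0.0, 1.0, 0.0], [-0.001, 0.0, -1.0]]
ft_force: [-0.7, 0.7, 5.8]
grip_width: 0.0206
```

>>> {"method": "arm_command", "body": {"rows": "1 0 0 0.5 0 0 0; 1 0 0 0.5 0 0 0; 1 0 0 0.5 0 0 0; 1 0 0 0.5 0 0 0; 1 0 0 0 0 0 0"}}

```text
time_s: 9.67
position: [0.5672, 0.1518, 0.1867]
tool_rot: [[-1.0, -0.0, 0.001], [-0.0, 1.0, 0.0], [-0.001, 0.0, -1.0]]
ft_force: [-0.5, 0.1, 7.1]
grip_width: 0.0206
```

>>> {"method": "arm_command", "body": {"rows": "1 0 0 0.4 0 0 0; 1 0 0 0.4 0 0 0; 1 0 0 0.4 0 0 0; 1 0 0 0.3 0 0 0; 1 0 0 0 0 0 0"}}

```text
time_s: 10.08
position: [0.5672, 0.1518, 0.1853]
tool_rot: [[-1.0, -0.0, 0.001], [-0.0, 1.0, 0.0], [-0.001, 0.0, -1.0]]
ft_force: [-1.1, -0.5, 7.7]
grip_width: 0.0206
```

>>> {"method": "arm_command", "body": {"rows": "1 0 0 0.3 0 0 0; 1 0 0 0.2 0 0 0; 1 0 0 0.2 0 0 0; 1 0 0 0.2 0 0 0; 1 0 0 0 0 0 0"}}

```text
time_s: 10.5
position: [0.5672, 0.1518, 0.1846]
tool_rot: [[-1.0, -0.0, 0.001], [-0.0, 1.0, 0.0], [-0.001, 0.0, -1.0]]
ft_force: [-0.9, 0.3, 8.1]
grip_width: 0.0205
```

>>> {"method": "arm_command", "body": {"rows": "1 0 0 0.3 0 0 0; 1 0 0 0.3 0 0 0; 1 0 0 0 0 0 0"}}

```text
time_s: 10.75
position: [0.5673, 0.1518, 0.1843]
tool_rot: [[-1.0, -0.0, 0.002], [-0.0, 1.0, 0.0], [-0.002, 0.0, -1.0]]
ft_force: [-1.3, -0.1, 10.4]
grip_width: 0.0205
```

>>> {"method": "arm_command", "body": {"rows": "1 0 0 0.3 0 0 0; 1 0 0 0.3 0 0 0; 1 0 0 0 0 0 0"}}

```text
time_s: 11.0
position: [0.5674, 0.1518, 0.184]
tool_rot: [[-1.0, -0.0, 0.002], [-0.0, 1.0, 0.0], [-0.002, 0.0, -1.0]]
ft_force: [-1.7, 0.5, 12.1]
grip_width: 0.0206
```

The force now rises steeply, about 2 N per 0.3 mm, so the mouth is on the washer with a push of about 13 N. I'll hold and check.

>>> {"method": "arm_command", "body": {"rows": "1 0 0 0 0 0 0; 1 0 0 0 0 0 0; 1 0 0 0 0 0 0; 1 0 0 0 0 0 0; 1 0 0 0 0 0 0"}}

```text
time_s: 11.42
position: [0.5673, 0.1518, 0.184]
tool_rot: [[-1.0, -0.0, 0.002], [-0.0, 1.0, 0.0], [-0.002, 0.0, -1.0]]
ft_force: [-1.7, -0.6, 12.4]
grip_width: 0.021
```

```bash
python3 - <<'E'
from h import *
im=shot('scene','s4.png'); F=[]
for i in range(8): eyes.get_image('scene'); s=readout.observe(); F.append(s['ft_force'])
print(s['position'],np.mean(F,0),np.max(F,0)[2],s['wrist_torque'])
cv2.imwrite('pics/c4.png',cv2.resize(im[115:215,200:310,::-1],None,fx=6,fy=6,interpolation=cv2.INTER_CUBIC))
E
```

```text
[0.56733797 0.15175617 0.18398529] [-1.48657157 -0.20694475 12.05611086] 12.813017201090572 [0.03975527 0.37561094 0.02404947]
```

View pics/c4.png

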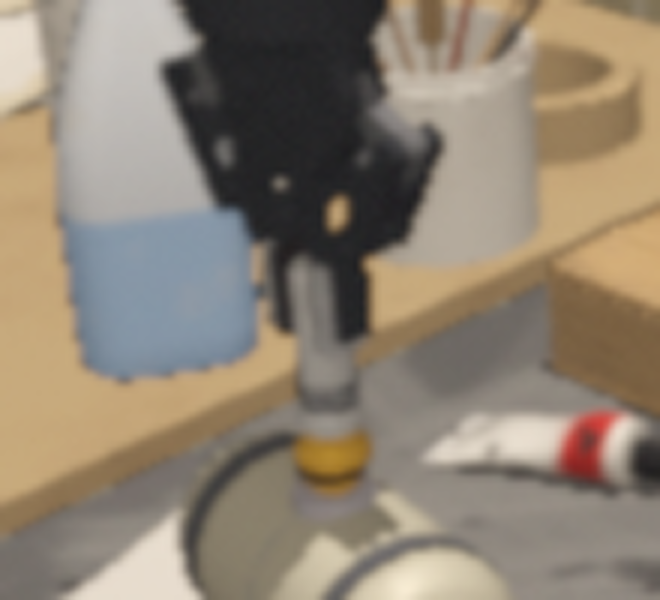

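>>> {"method": "arm_command", "body": {"rows": "1 0 0 0.3 0 0 0; 1 0 0 0 0 0 0; 1 0 0 0 0 0 0; 1 0 0 0 0 0 0; 1 0 0 0 0 0 0"}}

```text
time_s: 12.28
position: [0.5674, 0.1518, 0.1838]
tool_rot: [[-1.0, -0.0, 0.002], [-0.0, 1.0, 0.0], [-0.002, 0.0, -1.0]]
ft_force: [-1.7, 0.6, 13.5]
grip_width: 0.0205
```

>>> {"method": "arm_command", "body": {"rows": "1 0 0 0 0 0 0; 1 0 0 -1 0 0 0; 1 0 0 -2 0 0 0; 1 0 0 -4 0 0 0; 1 0 0 -6 0 0 0"}}

```text
time_s: 12.7
position: [0.567, 0.1517, 0.1954]
tool_rot: [[-1.0, -0.0, -0.0], [-0.0, 1.0, -0.0], [0.0, -0.0, -1.0]]
ft_force: [0.4, -0.3, 3.2]
grip_width: 0.0206
```

>>> {"method": "arm_command", "body": {"rows": "1 0 0 -10 0 0 0; 1 0 0 -15 0 0 0; 1 0 0 -15 0 0 0; 1 0 0 -12 0 0 0; 1 0 0 0 0 0 0"}}

```text
time_s: 13.12
position: [0.5674, 0.1518, 0.2495]
tool_rot: [[-1.0, -0.0, 0.003], [-0.0, 1.0, 0.0], [-0.003, 0.0, -1.0]]
ft_force: [0.3, 0.2, -0.9]
grip_width: 0.0205
```

```bash
python3 - <<'E'
from h import *
a=cv2.imread('pics/s3.png'); im=shot('scene','s5.png')[:,:,::-1]; s=readout.observe();print(s['position'])
c=lambda i:cv2.resize(i[110:185,225:275],None,fx=8,fy=8,interpolation=cv2.INTER_CUBIC)
cv2.imwrite('pics/c5.png',np.hstack([c(a),c(im)]))
p=s['position'];a=np.array([p[0],p[1],p[2]-.0685]);print([(proj('scene',a+[0,0,h])-[225,110])*8+3.5 for h in(0,.0115,.082,.087)])
E
```

```text
[0.56701012 0.15173641 0.24789218]
[array([224.88192788, 445.6874233 ]), array([221.15081725, 408.45158048]), array([197.33436201, 170.76745014]), array([195.58096456, 153.26884489])]
```

View pics/c5.png

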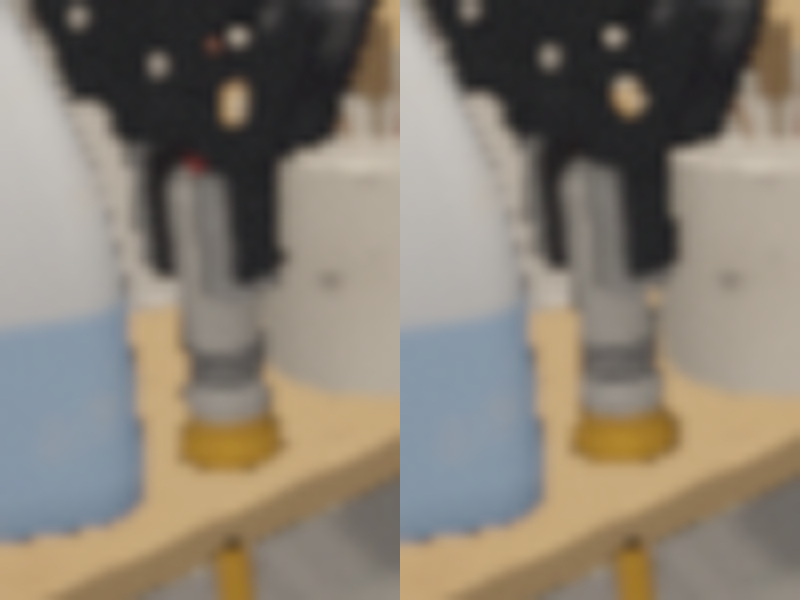

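The comparison shows the red end at (195,160) before the press and hidden behind the linkage after it, so the rod is out. The gauge slipped up by less than 1 mm. Returning to the block.

>>> {"method": "arm_command", "body": {"rows": "1 0 -20 0 0 0 0; 1 -1.8 -36 0 0 0 0; 1 -1 -36 0 0 0 0; 1 -1 -36 0 0 0 0; 1 -1 -36 0 0 0 0"}}

```text
time_s: 13.58
position: [0.5711, -0.0137, 0.246]
tool_rot: [[-1.0, -0.0, -0.003], [-0.0, 1.0, 0.001], [0.003, 0.001, -1.0]]
ft_force: [0.6, 0.0, -1.2]
grip_width: 0.0208
```

>>> {"method": "arm_command", "body": {"rows": "1 -1 -36 0 0 0 0; 1 -1 -36 0 0 0 0; 1 0 -36 0 0 0 0; 1 0 -36 0 0 0 0; 1 0 -20 0 0 0 0"}}

```text
time_s: 14.0
position: [0.573, -0.1797, 0.2456]
tool_rot: [[-1.0, 0.003, -0.003], [0.002, 1.0, 0.001], [0.003, 0.001, -1.0]]
ft_force: [0.9, -0.2, -2.1]
grip_width: 0.0208
```

>>> {"method": "arm_command", "body": {"rows": "1 0 -10 0 0 0 0; 1 0 0 20 0 0 0; 1 0 0 20 0 0 0; 1 0 0 0 0 0 0; 1 0 0 0 0 0 0"}}

```text
time_s: 14.42
position: [0.5735, -0.1853, 0.2065]
tool_rot: [[-1.0, -0.001, -0.003], [-0.001, 1.0, 0.002], [0.003, 0.002, -1.0]]
ft_force: [0.3, 0.3, -0.6]
grip_width: 0.0207
```

>>> {"method": "arm_command", "body": {"rows": "1 0 0 0 0 0 0; 1 0 0 0 0 0 0; 1 0 0 0 0 0 0"}}

```text
time_s: 14.67
position: [0.5742, -0.1861, 0.2085]
tool_rot: [[-1.0, -0.001, 0.002], [-0.001, 1.0, -0.001], [-0.002, -0.001, -1.0]]
ft_force: [-0.1, 0.3, -1.0]
grip_width: 0.0205
```

>>> {"method": "arm_command", "body": {"rows": "1 0 0 25 0 0 0; 1 0 0 25 0 0 0; 1 0 0 20 0 0 0; 1 0 0 8 0 0 0; 1 0 0 0 0 0 0"}}

```text
time_s: 15.08
position: [0.5734, -0.1859, 0.1282]
tool_rot: [[-1.0, -0.0, -0.002], [-0.0, 1.0, 0.001], [0.002, 0.001, -1.0]]
ft_force: [0.0, -0.6, -1.7]
grip_width: 0.0207
```

>>> {"method": "arm_command", "body": {"rows": "1 0 0 0 0 0 0; 1 0 0 0 0 0 0; 1 0 0 0 0 0 0; 1 0 0 0 0 0 0"}}

```text
time_s: 15.42
position: [0.5742, -0.1864, 0.1306]
tool_rot: [[-1.0, -0.0, 0.002], [-0.0, 1.0, -0.001], [-0.002, -0.001, -1.0]]
ft_force: [0.6, 0.3, -1.5]
grip_width: 0.0207
```

Next, 47 mm down to the pocket floor, in slow rows and watching the force.

>>> {"method": "arm_command", "body": {"rows": "1 0 0 5 0 0 0; 1 0 0 5 0 0 0; 1 0 0 5 0 0 0; 1 0 0 5 0 0 0; 1 0 0 4 0 0 0"}}

```text
time_s: 15.83
position: [0.5736, -0.1862, 0.1045]
tool_rot: [[-1.0, -0.0, -0.001], [-0.0, 1.0, 0.0], [0.001, 0.0, -1.0]]
ft_force: [0.3, -0.6, -2.0]
grip_width: 0.0208
```

>>> {"method": "arm_command", "body": {"rows": "1 0 0 4 0 0 0; 1 0 0 4 0 0 0; 1 0 0 4 0 0 0; 1 0 0 4 0 0 0; 1 0 0 2 0 0 0"}}

```text
time_s: 16.25
position: [0.5737, -0.1862, 0.0868]
tool_rot: [[-1.0, -0.0, -0.001], [-0.0, 1.0, 0.0], [0.001, 0.0, -1.0]]
ft_force: [-0.5, 0.1, -1.3]
grip_width: 0.0207
```

>>> {"method": "arm_command", "body": {"rows": "1 0 0 1 0 0 0; 1 0 0 1 0 0 0; 1 0 0 1 0 0 0; 1 0 0 0.5 0 0 0; 1 0 0 0 0 0 0"}}

```text
time_s: 16.67
position: [0.5738, -0.1863, 0.0839]
tool_rot: [[-1.0, -0.0, 0.0], [-0.0, 1.0, -0.0], [-0.0, -0.0, -1.0]]
ft_force: [0.6, 0.0, -2.4]
grip_width: 0.0203
```

>>> {"method": "arm_command", "body": {"rows": "1 0 0 0.5 0 0 0; 1 0 0 0.5 0 0 0; 1 0 0 0 0 0 0"}}

```text
time_s: 16.92
position: [0.574, -0.1863, 0.0835]
tool_rot: [[-1.0, -0.0, 0.001], [-0.0, 1.0, -0.0], [-0.001, -0.0, -1.0]]
ft_force: [-1.1, 0.3, 3.9]
grip_width: 0.021
```

>>> {"method": "arm_command", "body": {"rows": "1 0 0 0.4 0 0 0; 1 0 0 0.4 0 0 0; 1 0 0 0 0 0 0"}}

```text
time_s: 17.17
position: [0.5742, -0.1863, 0.0834]
tool_rot: [[-1.0, -0.0, 0.002], [-0.0, 1.0, -0.001], [-0.002, -0.001, -1.0]]
ft_force: [-1.5, 1.6, 9.1]
grip_width: 0.0204
```

The gauge is on the floor. I'll ease off and release gently.

>>> {"method": "arm_command", "body": {"rows": "1 0 0 -0.5 0 0 0; 1 0 0 -0.3 0 0 0; 0.65 0 0 0 0 0 0; 0.55 0 0 0 0 0 0; 0.4 0 0 0 0 0 0"}}

```text
time_s: 17.58
position: [0.5738, -0.1863, 0.0826]
tool_rot: [[-1.0, 0.0, -0.0], [0.0, 1.0, 0.0], [0.0, 0.0, -1.0]]
ft_force: [0.2, 0.1, -0.1]
grip_width: 0.0491
```

>>> {"method": "arm_command", "body": {"rows": "0.2 0 0 0 0 0 0; 0 0 0 0 0 0 0; 0 0 0 0 0 0 0; 0 0 0 0 0 0 0; 0 0 0 0 0 0 0"}}

```text
time_s: 18.0
position: [0.5738, -0.1863, 0.0829]
tool_rot: [[-1.0, -0.0, -0.0], [-0.0, 1.0, -0.0], [0.0, -0.0, -1.0]]
ft_force: [-0.8, 0.7, -0.5]
grip_width: 0.0853
```

>>> {"method": "arm_command", "body": {"rows": "0 0 0 -5 0 0 0; 0 0 0 -15 0 0 0; 0 0 0 -30 0 0 0; 0 0 0 -35 0 0 0; 0 0 0 -35 0 0 0"}}

```text
time_s: 18.42
position: [0.5735, -0.186, 0.2045]
tool_rot: [[-1.0, -0.0, -0.001], [-0.0, 1.0, 0.0], [0.001, 0.0, -1.0]]
ft_force: [0.5, -0.0, 1.2]
grip_width: 0.0854
```

>>> {"method": "arm_command", "body": {"rows": "0 20 20 -20 0 0 0; 0 30 20 0 0 0 0; 0 30 20 0 0 0 0; 0 30 20 0 0 0 0; 0 30 20 0 0 0 0"}}

```text
time_s: 18.83
position: [0.4322, -0.0853, 0.2233]
tool_rot: [[-1.0, 0.0, 0.001], [0.0, 1.0, -0.0], [-0.001, -0.0, -1.0]]
ft_force: [1.5, -0.2, -0.8]
grip_width: 0.0854
```

>>> {"method": "arm_command", "body": {"rows": "0 20 10 0 0 0 0; 0 0 0 0 0 0 0; 0 0 0 0 0 0 0; 0 0 0 0 0 0 0; 0 0 0 0 0 0 0"}}

```text
time_s: 19.25
position: [0.4147, -0.0769, 0.223]
tool_rot: [[-1.0, 0.0, 0.001], [0.0, 1.0, -0.0], [-0.001, -0.0, -1.0]]
ft_force: [0.3, -0.6, 0.6]
grip_width: 0.0853
```

```bash
python3 - <<'E'
from h import *
s=shot('scene','s6.png')[:,:,::-1];t=shot('top','t6.png')[:,:,::-1];print(readout.observe()['position'])
def c(im,x,y,w,h,k=5): return cv2.resize(im[y:y+h,x:x+w],None,fx=k,fy=k,interpolation=cv2.INTER_CUBIC)
cv2.imwrite('pics/c6.png',np.hstack([c(s,335,217,80,90),c(t,356,164,80,90)]))
E
```

```text
[ 0.41447216 -0.07673647  0.2227601 ]
```

View pics/c6.png

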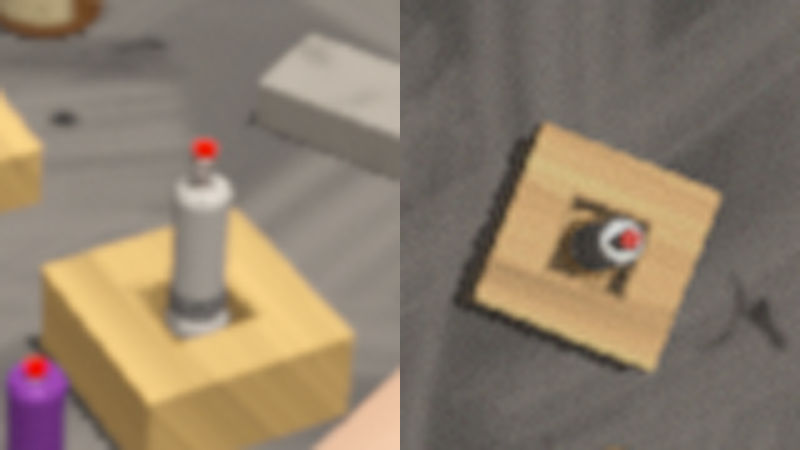

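The gauge stands upright in the pocket. The red end, at (205,150) in the scene crop, is clearly above the barrel. A quick check of the height, then I'll hand in.

```bash
python3 - <<'E'
from h import *
f=lambda ox,oy,x,y:(ox+x/5-.4,oy+y/5-.4)
a=('scene',*f(335,217,205,148)); b=('top',*f(356,164,228,240))
print('red end now',tri(a,b),'before',[.5744,-.1855,.1016])
p=readout.observe();print(p['time_s'],p['qvel'].round(2))
print(env.close_job())
E
```

```text
red end now [ 0.57425135 -0.18614899  0.1141034 ] before [0.5744, -0.1855, 0.1016]
19.35 [ 0.13 -0.11  0.46  0.   -0.06 -0.03]
the job is handed in; nothing more can be done
None
```

I pressed the gauge home on the tank's valve and stood it back in its block with the rod out. I handed the job in at about 19.4 s; the hand-in reports no verdict.

- **Press:** the push on the valve peaked at about 14–15 N. The force climbed by about 7 N per mm at the end, which matches the rubber washer, and I held it there for about 1.5 s. The valve and washer joints can't be read, so "fully home" rests on that force rise and the camera picture.
- **Final position:** the gauge is upright in the pocket, with the rod's red end within about 1 mm of the pocket centre.
- **Rod:** the red end measured about 12.5 mm higher than at the start, well over the 6 mm needed. The gripper hid the rod during the press, so I only saw it clearly once the gauge was back in the block.
- **Clearances:** the gripper was open and well clear of everything at the end. I never went near the jar or the whetstone, though I did not re-measure their positions.

No check failed or disagreed.

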